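# Stand the toppled parcel back up on the counter scale

## Robot

A 6-joint arm with a two-finger parallel gripper is mounted at the origin on the work surface. World frame = base frame: x ahead of the robot, y to its left, z up, the work surface at z = 0. Lengths are in mm, angles in rad, forces in N, time in s.
With the tool pointing down it reaches from about 300 to 775 mm from the base axis. Payload 14.6 kg.
Tool frame: the origin (TCP) lies at the very end of the fingers, on their centre line; the grasp point (between the pads) lies 19 mm behind it; z points along the fingers, y is the line along which they close (so a half turn about z gives the same grasp; the last joint's range is limited). The gripper opens to 94 mm and grips with 3 to 60 N. Pads are 16 mm wide; open, the fingers measure 119 mm over their backs; the gripper's body (75 mm by 177 mm) begins 78 mm behind the grasp point.
Start: joints at [-0.067, 0.3, 1.521, -0, 1.321, -0.067], TCP at [549.99, -0.002, 205.446] pointing down, gripper open.
Joint ranges: [-3.03, 3.03], [-0.79, 2.21], [0.23, 2.52], [-1.04, 4.18], [0, 3.07], [-2.55, 2.55]. Speed limits (rad/s): [2.22, 2.22, 2.57, 3.14, 3.14, 3.14].

## Interface

Orientations are given as [roll, pitch, yaw] about the fixed x, y, z axes, in that order (R = Rz(yaw) Ry(pitch) Rx(roll)).
In Python, from cell import manip gives the robot as it stands.
- The arm moves only by the tool servo_tool, never from a script. Its argument "rows" is a list of rows, each a list of 7 numbers: the turn, a rotation vector about the world's x, y, z in degrees, then the shift along the world's x, y, z in mm, then the closure, from 0 (fully open) to 1 (shut). In form: [[rx, ry, rz, dx, dy, dz, fingers], ...]. A call has 1 to 20 rows; each row shifts and turns the commanded pose from where the row before left it; what a row does not reach is not made up. A row lasts 1/8 s, in which the tool goes at most 62.5 mm and 10.7 degrees, less where a joint would pass 70% of its speed; a pose out of reach is approached as far as the arm can. A call with a gripper value outside its range is refused whole. The fingers move at their own pace and stop on an object; "grip_force" is the grip in N (left out, the last holds). Time passes only in rows, so rows that do not move let the fingers close. It gives the time, the measured TCP pose, the force, the opening and the grip force at its end, in the units of the state.
- manip.read_state(): the state, without advancing time (a new reading comes with each control period).
- manip.camera(name): name is "scene" or "side" or "wrist"; returns the picture (420x560x3 uint8, red, green, blue); there is no depth.
- manip.camera_info(name): a dict with "fx", "fy", "cx", "cy" (pixels), "D" ([k1, k2, p1, p2, k3] as OpenCV has them; the pictures are not rectified), "position" and "rotation" of the camera in the world; the wrist camera has in their place "T_tool_cam" (4x4, takes a point from camera to tool coordinates, whose origin is the TCP and whose axes are the flange's). Camera axes: x right, y down, z forward; pixel columns grow to the right and rows downward; lengths in mm; the calibration is good to about 2 mm. A picture is of the moment at which its call begins: read the wrist's pose just before it. camera_info takes no time and is no camera call.
- manip.sign_off(): hands the job in; it is judged then, once.
The state is a dict: "clock": time; "joints": joint angles; "qd": joint speeds; "effort": joint torques, N m; "eef_pos": TCP position; "eef_rot": TCP orientation; "wrist_force": force on the tool from outside, world axes, zero at the start; "moment": the same for the moment, N m; "finger_gap": finger opening in mm; "finger_force": force on a finger pad.
Only numpy, scipy, OpenCV 4.12 (cv2) and the standard library are available. Lean on these libraries where they do the work, as an engineer would, in place of code of your own. Each camera call takes 0.05 s, during which the arm holds its last target. There are 200 camera calls.

## Task

The parcel on the weighing scale has toppled sideways against the scale's display column, so the scale reads false. With the outside of the fingers, push it back until it stands upright by itself, flat in the middle of the weighing platform and clear of the column; do not grasp or lift it or tip it over the other way. Do not knock or lean on the scale, and leave the other things on the counter where they are.

Things in the scene. Friction and masses are not known exactly. Their poses are not given: they have to be found in the camera images.
- scale: Bench parcel scale, heavy and fixed to the counter: grey base under a flat, rimless stainless platform 340 (its x) x 300 (its y) mm whose top is 70 mm above the counter. Origin on the counter under the platform's centre; z up; the display column stands beside the platform on the scale's -y side, towards its +x end.
- platform (a point): Centre of the platform's top face, 70 mm above the counter; axes as the scale's.
- column: The scale's rigid display column: upright tube 40 (x) x 30 (y) mm with a display head 50 (x) x 95 (y) mm, from 268 to 330 mm above the counter. Origin on the tube's axis, 32 mm above the counter, 80 mm to the scale's +x and 180 mm to its -y of the platform's centre; axes as the scale's. Tube and head are flush on the platform's side, 15 mm from the axis; the head stands out 80 mm the other way.
- parcel: Rigid cardboard carton 260 (its x) x 90 (its y) x 220 (its z) mm, 0.4 to 0.85 kg, evenly filled. Origin at the centre of its 260 x 90 underside; z is up when it stands. At the start it leans 30 to 38 degrees about its x, its top on the column, its x within 0.1 rad of the scale's, its middle within 30 mm of the platform's along it. Pushed back past 22 degrees it rocks onto its base by itself.
- parcel_foot (a point): Middle of the parcel's lower long edge on its -y side, at (0, -45, 0) mm in its frame: the edge on which it rests on the platform and turns. Friction keeps this edge in place under a slow push high on the parcel, and turned about it the parcel comes to stand within 10 mm of the middle of the platform along the scale's y.
- parcel_shoulder (a point): Middle of the parcel's upper long edge on its -y side, at (0, -45, 220) mm in its frame: the edge that leans on the column tube, 240 to 265 mm above the counter. From the column it runs about 190 mm to the scale's -x, where it is free to be pushed, and about 30 mm past the tube to +x.
- stamp: Bystander: wooden rubber stamp standing on the counter on the column's side of the scale, 42 mm wide, 78 mm high. Origin at the centre of its underside.
- tape_dispenser: Bystander: black desk tape dispenser with a roll of tape, 150 x 60 mm, 100 mm high, on the counter on the scale's +y side. Origin at the centre of its underside, long side along its x.
- small_box: Bystander: small cardboard box 150 (x) x 100 (y) x 55 mm, lying on the counter on the scale's +y side. Origin at the centre of its underside.

How it is judged:
By the outcome, as a careful person would: the job done as asked, in the order asked, and still so for the second after the job is handed in, with the robot touching nothing.
It also fails if it takes over 35 s, if anything falls off the work surface, if the arm or the gripper's body presses on something with over 40 N, if the wrist force passes 120 N, or if a joint passes its speed limit or range.

## Working session

There is one attempt and no reset: what is moved stays moved. The work goes in short steps, Python scripts to look and compute and a tool call to move; the robot and the scene stay as the last step left them, time stands still between calls to the robot, and variables do not carry over. Pictures are saved under pics/ and viewed, at most 10 in all, crops included, and the job is handed in when it is done.

Besides the shell and the picture viewer there is one more tool, called after "Emit:" as a command line: name --pt "numbers of a row" for each row, then --argument value for the rest. servo_tool: Moves the arm, as the interface text tells. Its arguments: {"type":"object","properties":{"rows":{"type":"array","items":{"type":"array","items":{"type":"number"}}},"grip_force":{"type":"number"}},"required":["rows"]}

```bash
mkdir -p pics; python3 - <<'E'
from cell import manip
import cv2
for n in("scene","side"):
    im=manip.camera(n); cv2.imwrite(f"pics/{n}0.png",cv2.cvtColor(im,cv2.COLOR_RGB2BGR)); i=manip.camera_info(n); print(n,i)
print(manip.read_state())
E
```

```text
scene {'fx': 414.77176460063697, 'fy': 414.77176460063697, 'cx': 279.52690804963424, 'cy': 214.1206681162394, 'D': array([-0.05460665,  0.        ,  0.        ,  0.        ,  0.        ]), 'position': array([1248.51036469,  425.47545092,  918.61324711]), 'rotation': array([-2.35420632, -0.01429186,  1.99983589])}
side {'fx': 474.3840664683199, 'fy': 474.3840664683199, 'cx': 276.1784229698771, 'cy': 209.24347370190176, 'D': array([0.02774961, 0.        , 0.        , 0.        , 0.        ]), 'position': array([-130.99094957, -711.96436135,  839.75708501]), 'rotation': array([-2.12408794, -0.02160061, -0.66126626])}
{'clock': 0.1, 'joints': array([-6.66223884e-02,  3.00402227e-01,  1.52150376e+00,  1.68691195e-05,
        1.32067507e+00, -6.66222028e-02]), 'qd': array([-0.00081473, -0.0012588 , -0.00053376, -0.00111395,  0.00114707,
        0.0010491 ]), 'effort': array([ 1.84928511e-03, -5.32644153e+01, -3.53284299e+01,  7.10431044e-02,
        2.34944851e-02, -7.30603051e-05]), 'eef_pos': array([5.49777489e+02, 4.03227315e-03, 2.04956810e+02]), 'eef_rot': array([-3.14060753e+00, -8.21047989e-05,  1.57079192e+00]), 'wrist_force': array([0.16490117, 0.3979163 , 0.29355524]), 'moment': array([-0.01491791,  0.00207906, -0.01541893]), 'finger_force': 0.0, 'finger_gap': 93.90443117842004}
```

View pics/scene0.png

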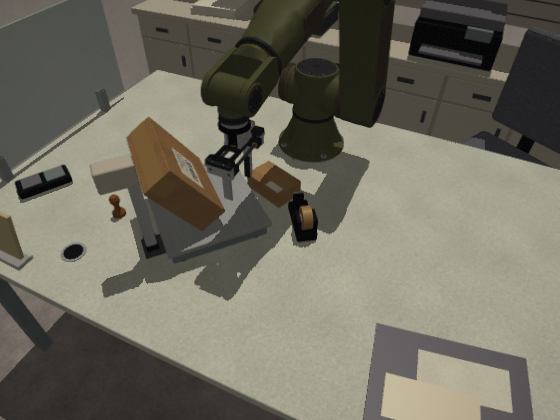

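View pics/side0.png

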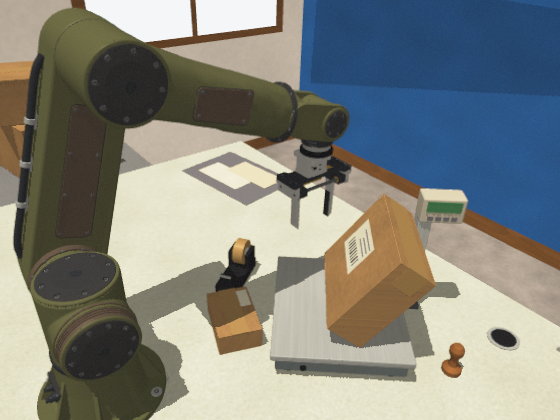

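The scene view shows the scale to the robot's right, with the parcel leaning towards world −y. In the side view the platform corners are near (277,257), (272,358) and (413,370), and the parcel's upper corners near (383,197) and (432,280). I'll enlarge both views to read the pixels.

```bash
python3 - <<'E'
import cv2
a=cv2.imread("pics/side0.png")[180:390,250:510]; cv2.imwrite("pics/sc.png",cv2.resize(a,None,fx=2.8,fy=2.8,interpolation=cv2.INTER_CUBIC))
a=cv2.imread("pics/scene0.png")[110:270,100:300]; cv2.imwrite("pics/cc.png",cv2.resize(a,None,fx=3.5,fy=3.5,interpolation=cv2.INTER_CUBIC))
E
```

```text
(no output)
```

View pics/sc.png

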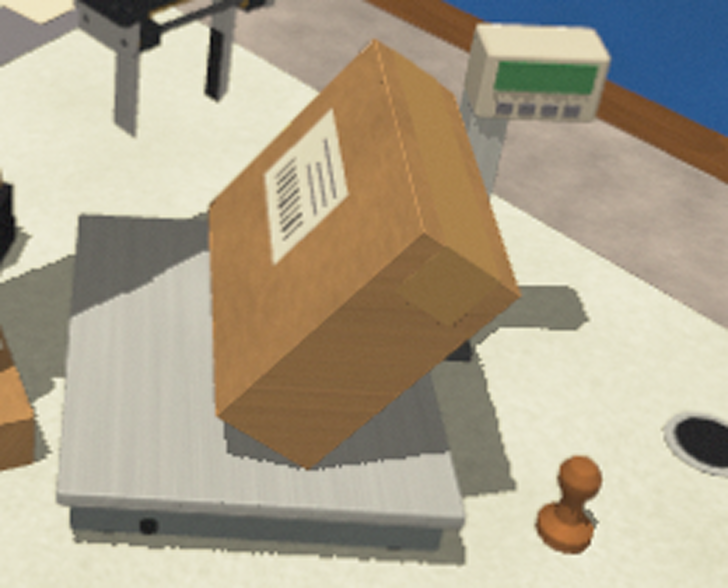

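View pics/cc.png

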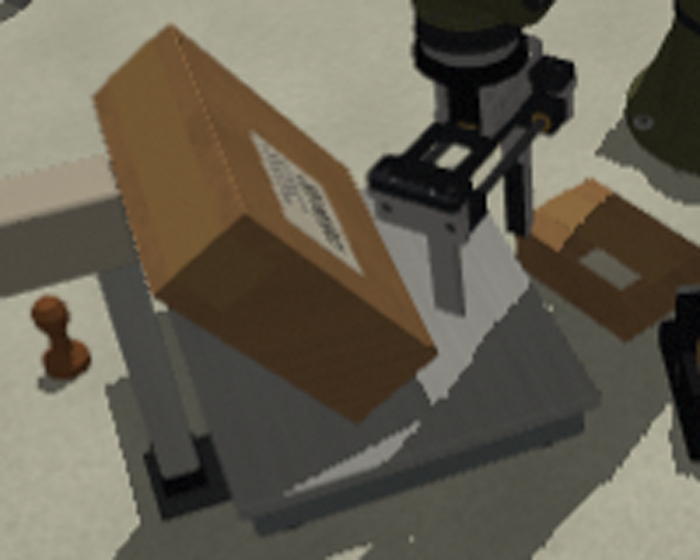

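Side crop: platform corners (80,215), (58,500), (463,523). Parcel near end: foot (308,467), base (218,415), top (424,233), shoulder (518,294). Parcel far end: (376,40), (210,205).

Scene crop: platform corners (598,402), (252,515). Parcel +x end: (358,421), (436,351), (243,214), (158,294). Parcel far end: (172,25), (95,97), (348,170). Stamp base near (62,372) in this crop and (565,535) in the side crop.

I'll fit the poses to these.

```bash
cat > fit.py <<'E'
import numpy as np,cv2
from scipy.optimize import least_squares
from scipy.spatial.transform import Rotation as R
from cell import manip
I={n:manip.camera_info(n) for n in("scene","side")}
def proj(n,P):
    i=I[n]; Rc=R.from_euler('xyz',i['rotation']).as_matrix()
    Pc=(np.atleast_2d(P)-i['position'])@Rc
    K=np.array([[i['fx'],0,i['cx']],[0,i['fy'],i['cy']],[0,0,1]])
    return cv2.projectPoints(Pc,np.zeros(3),np.zeros(3),K,i['D'])[0][:,0]
def ray(n,uv,z):
    i=I[n]; Rc=R.from_euler('xyz',i['rotation']).as_matrix()
    K=np.array([[i['fx'],0,i['cx']],[0,i['fy'],i['cy']],[0,0,1]])
    u=cv2.undistortPoints(np.array([[uv]],float),K,i['D'])[0,0]
    d=Rc@np.r_[u,1]; return i['position']+d*(z-i['position'][2])/d[2]
s=lambda p:(p[0]/2.8+250,p[1]/2.8+180)
c=lambda p:(p[0]/3.5+100,p[1]/3.5+110)
E
cat > f1.py <<'E'
from fit import *
sc=[("side",s((80,215)),(-0+170,150)),("side",s((58,500)),(-170,150)),("side",s((463,523)),(-170,-150)),
 ("scene",c((598,402)),(170,150)),("scene",c((252,515)),(170,-150))]
def rs(p): return np.concatenate([proj(n,R.from_euler('z',p[2]).apply([*q,70])+[p[0],p[1],0])[0]-uv for n,uv,q in sc])
o=least_squares(rs,[550,-200,0],x_scale=[100,100,1]); print("scale",o.x,o.fun.round(1))
pa=[("side",s((308,467)),(-130,-45,0)),("side",s((218,415)),(-130,45,0)),("side",s((424,233)),(-130,45,220)),("side",s((518,294)),(-130,-45,220)),("side",s((376,40)),(130,45,220)),("side",s((210,205)),(130,45,0)),
("scene",c((358,421)),(130,-45,0)),("scene",c((436,351)),(130,45,0)),("scene",c((243,214)),(130,45,220)),("scene",c((158,294)),(130,-45,220)),("scene",c((172,25)),(-130,45,220)),("scene",c((95,97)),(-130,-45,220)),("scene",c((348,170)),(-130,45,0))]
def W(p,q): return (R.from_euler('z',p[2])*R.from_euler('x',p[3])).apply(np.array(q)-[0,-45,0])+[p[0],p[1],70]
def rp(p): return np.concatenate([proj(n,W(p,q))[0]-uv for n,uv,q in pa])
f=least_squares(rp,[550,-250,0,.6],x_scale=[100,100,1,1]); print("parcel foot",f.x,np.degrees(f.x[3]),f.fun.round(1))
Rs=R.from_euler('z',o.x[2])
print("foot in scale",Rs.inv().apply([f.x[0]-o.x[0],f.x[1]-o.x[1],0]))
print("shoulder -x end, mid, +x end",W(f.x,[(-130,-45,220),(0,-45,220),(130,-45,220)]))
print("underside -x",W(f.x,[(-130,-45,0),(130,-45,0),(-130,45,220)]))
print("col",Rs.apply([80,-180,0])+[o.x[0],o.x[1],0])
print("colhead corners",Rs.apply([[55,-165,0],[105,-165,0],[55,-260,0]])+[o.x[0],o.x[1],0])
print("platform corners",Rs.apply([[-170,-150,0],[170,-150,0]])+[o.x[0],o.x[1],0])
print("stamp",ray("side",s((565,540)),0),ray("scene",c((65,368)),0))
E
python3 f1.py
```

```text
scale [ 508.02854627 -152.2152734     0.86436745] [-1.7 -1.  -1.2 -2.   1.9 -2.4  1.  -3.6 -3.8 -2.5]
parcel foot [ 535.9211255  -182.46258302    0.84290468    0.59818186] 34.273296190900524 [-0.2  1.2 -1.7  0.  -0.3 -1.6  1.9  0.3 -0.9 -2.1 -1.3 -1.  -0.5  0.9
  1.2  0.6  0.4 -1.1 -2.4  0.3 -0.5 -1.4 -1.3 -0.7  0.2 -0.9]
foot in scale [ -4.90299857 -40.85163792   0.        ]
shoulder -x end, mid, +x end [[ 541.92690317 -361.94214665  251.79938634]
 [ 628.41552181 -264.8869106   251.79938634]
 [ 714.90414046 -167.83167455  251.79938634]]
underside -x [[ 449.43250685 -279.51781907   70.        ]
 [ 622.40974414  -85.40734697   70.        ]
 [ 486.40199366 -312.46235639  302.48207352]]
col [ 696.88152616 -208.20234322    0.        ]
colhead corners [[ 669.24321853 -217.48264233    0.        ]
 [ 701.69928936 -179.44840161    0.        ]
 [ 741.50827589 -279.14917689    0.        ]]
platform corners [[ 511.78062761 -378.8999043     0.        ]
 [ 732.48190921 -120.26706744    0.        ]]
stamp [ 612.38922301 -407.8513142     0.        ] [ 6.24750022e+02 -3.99934890e+02  1.13686838e-13]
```

Emit:
servo_tool --pt "0 0 -8.2 0 0 48 1" --pt "0 0 -8.2 0 0 48 1" --pt "0 0 -8.2 0 0 48 1" --pt "0 0 -8.2 0 0 40 1" --pt "0 0 -8.2 0 0 0 1" --pt "0 0 0 10 -30 0 1" --pt "0 0 0 10 -30 0 1" --pt "0 0 0 10 -30 0 1" --pt "0 0 0 10 -30 0 1" --pt "0 0 0 10 -30 0 1" --pt "0 0 0 10 -30 0 1" --pt "0 0 0 10 -30 0 1" --pt "0 0 0 10 -30 0 1" --pt "0 0 0 10 -32 0 1" --pt "0 0 0 10 -32 0 1" --pt "0 0 0 0 0 0 1" --pt "0 0 0 0 0 0 1"

```text
clock: 2.22
eef_pos: [650.0, -303.4, 389.2]
eef_rot: [-3.141, -0.0, 0.855]
wrist_force: [-1.3, 0.0, -0.7]
finger_gap: 0.3
finger_force: 0.0
```

Emit:
servo_tool --pt "0 0 0 0 0 -25 1" --pt "0 0 0 0 0 -25 1" --pt "0 0 0 0 0 -25 1" --pt "0 0 0 0 0 -25 1" --pt "0 0 0 0 0 -25 1" --pt "0 0 0 0 0 -22 1" --pt "0 0 0 0 0 0 1" --pt "0 0 0 0 0 0 1"

```text
clock: 3.22
eef_pos: [650.2, -303.5, 244.3]
eef_rot: [3.14, -0.0, 0.856]
wrist_force: [0.6, -1.0, 0.6]
finger_gap: 0.6
finger_force: 0.0
```

```bash
python3 - <<'E'
from cell import manip
import cv2,numpy as np
L=[]
for n,(y,x) in (("side",(150,270)),("scene",(60,60))):
    a=cv2.cvtColor(manip.camera(n),cv2.COLOR_RGB2BGR)[y:y+220,x:x+240]; L.append(cv2.resize(a,(400,367)))
cv2.imwrite("pics/down.png",np.hstack(L)); print(manip.read_state()["wrist_force"])
E
```

```text
[ 0.69980476  0.09985559 -0.49634183]
```

View pics/down.png

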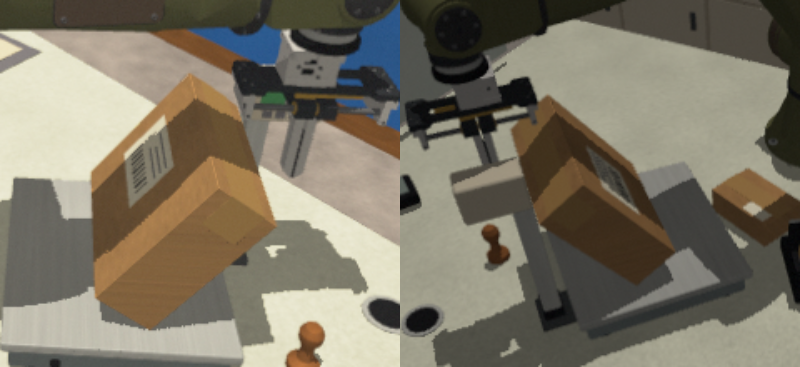

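The closed fingers hang just outside the upper long edge, seen at about (295,150) in the left half, and clear of the column. Next I lower them slightly and push slowly.

Emit:
servo_tool --pt "0 0 0 0 0 -4 1" --pt "0 0 0 0 0 -4 1" --pt "0 0 0 -1.9 1.65 0 1" --pt "0 0 0 -1.9 1.65 0 1" --pt "0 0 0 -1.9 1.65 0 1" --pt "0 0 0 -1.9 1.65 0 1" --pt "0 0 0 -1.9 1.65 0 1" --pt "0 0 0 -1.9 1.65 0 1" --pt "0 0 0 -1.9 1.65 0 1" --pt "0 0 0 -1.9 1.65 0 1" --pt "0 0 0 -1.9 1.65 0 1" --pt "0 0 0 -1.9 1.65 0 1" --pt "0 0 0 -1.5 1.3 0 1" --pt "0 0 0 -1.5 1.3 0 1" --pt "0 0 0 -1.5 1.3 0 1" --pt "0 0 0 -1.5 1.3 0 1" --pt "0 0 0 -1.5 1.3 0 1" --pt "0 0 0 -1.5 1.3 0 1" --pt "0 0 0 -1.5 1.3 0 1" --pt "0 0 0 -1.5 1.3 0 1"

```text
clock: 5.82
eef_pos: [618.9, -277.0, 234.4]
eef_rot: [-3.141, 0.0, 0.855]
wrist_force: [1.5, -0.5, 0.5]
finger_gap: 0.2
finger_force: 0.5
```

```bash
python3 - <<'E'
from cell import manip
import cv2,numpy as np
L=[]
for n,(y,x) in (("side",(150,270)),("scene",(60,60))):
    a=cv2.cvtColor(manip.camera(n),cv2.COLOR_RGB2BGR)[y:y+220,x:x+240]; L.append(cv2.resize(a,(400,367)))
cv2.imwrite("pics/push1.png",np.hstack(L)); print(manip.read_state()["wrist_force"])
E
```

```text
[ 1.23873574 -0.98721753 -1.40995616]
```

View pics/push1.png

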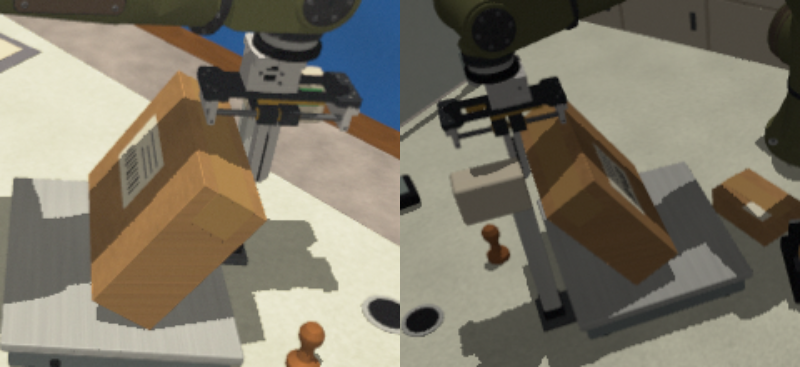

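The parcel is turning about its foot edge, with the foot still at about (150,327) in the left half. The contact force is about 1.5 N, so I continue.

Emit:
servo_tool --pt "0 0 0 -1.3 1.1 0.7 1" --pt "0 0 0 -1.3 1.1 0.7 1" --pt "0 0 0 -1.3 1.1 0.7 1" --pt "0 0 0 -1.3 1.1 0.7 1" --pt "0 0 0 -1.3 1.1 0.7 1" --pt "0 0 0 -1.3 1.1 0.7 1" --pt "0 0 0 -1.3 1.1 0.7 1" --pt "0 0 0 -1.3 1.1 0.7 1" --pt "0 0 0 -1.3 1.1 0.7 1" --pt "0 0 0 -1.3 1.1 0.7 1" --pt "0 0 0 -1.3 1.1 0.7 1" --pt "0 0 0 -1.3 1.1 0.7 1" --pt "0 0 0 -1.3 1.1 0.7 1" --pt "0 0 0 -1.3 1.1 0.7 1" --pt "0 0 0 -1.3 1.1 0.7 1" --pt "0 0 0 -1.3 1.1 0.7 1" --pt "0 0 0 -1.3 1.1 0.7 1" --pt "0 0 0 -1.3 1.1 0.7 1" --pt "0 0 0 -1.3 1.1 0.7 1" --pt "0 0 0 -1.3 1.1 0.7 1"

```text
clock: 8.43
eef_pos: [592.9, -255.0, 248.5]
eef_rot: [-3.142, 0.0, 0.855]
wrist_force: [0.1, -0.4, 0.0]
finger_gap: 0.4
finger_force: 0.0
```

```bash
python3 - <<'E'
from cell import manip
import cv2,numpy as np
L=[]
for n,(y,x) in (("side",(150,270)),("scene",(60,60))):
    a=cv2.cvtColor(manip.camera(n),cv2.COLOR_RGB2BGR)[y:y+220,x:x+240]; L.append(cv2.resize(a,(400,367)))
cv2.imwrite("pics/push2.png",np.hstack(L)); print(manip.read_state()["wrist_force"])
E
```

```text
[-0.03877904 -0.48573544  0.60663168]
```

View pics/push2.png

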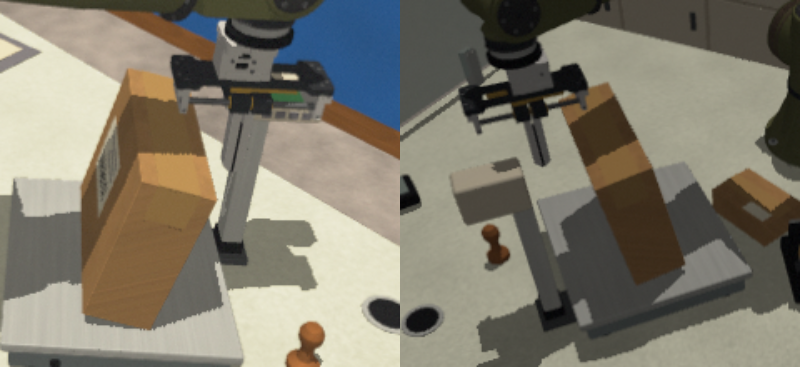

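It has left the finger and is rocking upright by itself. I withdraw the fingers outward, then up.

Emit:
servo_tool --pt "0 0 0 4 -3.5 0 1" --pt "0 0 0 8 -7 0 1" --pt "0 0 0 10 -9 0 1" --pt "0 0 0 10 -9 0 1" --pt "0 0 0 10 -9 0 1" --pt "0 0 0 8 -7 0 1" --pt "0 0 0 0 0 25 1" --pt "0 0 0 0 0 25 1" --pt "0 0 0 0 0 25 1" --pt "0 0 0 0 0 25 1" --pt "0 0 0 0 0 25 1" --pt "0 0 0 0 0 15 1" --pt "0 0 0 0 0 0 1" --pt "0 0 0 0 0 0 1" --pt "0 0 0 0 0 0 1" --pt "0 0 0 0 0 0 1"

```text
clock: 10.52
eef_pos: [643.0, -299.6, 388.1]
eef_rot: [-3.141, 0.0, 0.855]
wrist_force: [0.6, -0.5, 0.5]
finger_gap: 0.4
finger_force: 0.0
```

```bash
python3 - <<'E'
from cell import manip
import cv2,numpy as np
L=[]
for n,(y,x) in (("side",(150,270)),("scene",(60,60))):
    a=cv2.cvtColor(manip.camera(n),cv2.COLOR_RGB2BGR)[y:y+220,x:x+240]; L.append(cv2.resize(a,(400,367)))
cv2.imwrite("pics/end.png",np.hstack(L)); print(manip.read_state()["wrist_force"])
E
```

```text
[-0.16238406  0.30488172  0.89290554]
```

View pics/end.png

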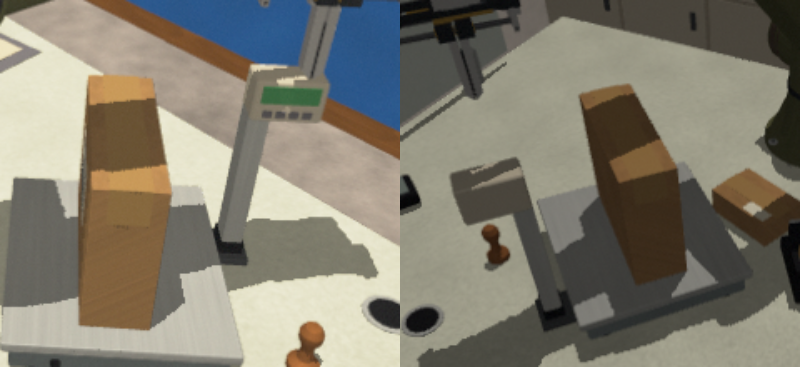

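The parcel stands upright on the platform and clear of the column, with its near base corners at about (150,328) and (80,323) in the left half. I check its placing in numbers before handing in.

```bash
python3 - <<'E'
from fit import *
S=np.array([508.03,-152.2,0]);Rs=R.from_euler('z',.8644)
for n,o,pts in (("side",(270,150),[(150,328),(80,323),(3,345),(242,362)]),("scene",(60,60),[(640,283),(686,270),(582,328),(749,270)])):
    for u,v in pts:
        if n=="scene":u-=400
        print(n,Rs.inv().apply(ray(n,(u*.6+o[0],v*.6+o[1]),70)-S).round(0))
E
```

```text
side [-132.  -39.   70.]
side [-129.   50.   70.]
side [-171.  145.   70.]
side [-177. -144.   70.]
scene [123. -36.  70.]
scene [126.  44.  70.]
scene [ 178. -149.   70.]
scene [170. 142.  70.]
```

The parcel's base centre is within about 5 mm of the platform's middle in x and y.

```bash
python3 -c "
from cell import manip
print(manip.sign_off())"
```

```text
the job is handed in; nothing more can be done
None
```

The parcel stands upright by itself, within about 5 mm of the middle of the platform and clear of the column; the fingers are withdrawn, no other object was touched, and the job is handed in at about 10.6 s.

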